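Close the glue press on the foam boards

ROBOT

A 6-joint arm with a two-finger parallel gripper is mounted at the origin on the work surface; the furniture and walls round the work are solid. World frame = base frame: x ahead of the robot, y to its left, z up, the work surface at z = 0. Lengths are in m, angles in rad, forces in N, time in s.
With the tool pointing down it reaches from about 0.25 to 0.725 m from the base axis. Payload 4 kg.
Tool frame: the origin (TCP) lies at the very end of the fingers, on their centre line; the grasp point (between the pads) lies 19 mm behind it; z points along the fingers, y is the line along which they close (so a half turn about z gives the same grasp; the last joint's range is limited). The gripper opens to 85 mm and grips with 20 to 120 N. Pads are 22 mm wide; open, the fingers measure 114 mm over their backs; the gripper's body (76 mm by 85 mm) begins 54 mm behind the grasp point. The pads swing forward as they close: fully open they stand 13 mm farther back than shut.
Start: joints at [-1.232, 0.241, 0.005, 1.335, 0, 1.571], TCP at [0.166, -0.472, 0.231] pointing down, gripper open.
Joint ranges: [-2.72, 2.72], [-1.05, 1.87], [-1.09, 1.28], [-1.99, 2.15], [-1.42, 1.44], [-3.14, 3.14]. Speed limits (rad/s): [2.79, 2.79, 3.14, 3.14, 3.14, 3.14].

INTERFACE

Orientations are given as a unit quaternion [x, y, z, w].
In Python, from bench import robot gives the robot as it stands.
- The arm moves only by the tool apply_moves, never from a script. Its argument "rows" is a list of rows, each a list of 2 entries, a list of its own where there are three numbers: the shift along the world's x, y, z in cm, then the turn, a rotation vector about the world's x, y, z in degrees. A call has 1 to 5 rows; each row is the pose to reach, as a shift and turn from the pose commanded when the call began; what a row does not reach only later rows make up. A row lasts 1/8 s, in which the tool goes at most 62.5 mm and 10.7 degrees, less where a joint would pass 70% of its speed; a pose out of reach is approached as far as the arm can. A call with a gripper value outside its range is refused whole. "gripper" is the finger opening in cm, from 0 to 8.54, set as the call begins (left out, the last holds). The fingers move at their own pace and stop on an object; "grip_force" is the grip in N (left out, the last holds). Time passes only in rows, so rows that repeat a pose let the fingers close. It gives the time, the measured TCP pose, the force, the opening and the grip force at its end, in the units of the state.
- robot.observe(): the state, without advancing time (a new reading comes with each control period).
- robot.grab_frame(name): name is "side" or "top"; returns a dict with "image" (420x560x3 uint8, red, green, blue), "intrinsics" (3x3 intrinsics, pixels), "pose" (4x4, takes a point from camera to world coordinates). Camera axes: x right, y down, z forward; pixel columns grow to the right and rows downward; lengths in m; the calibration is good to about 2 mm. A picture is of the moment at which its call begins. There is no depth.
- robot.finish_job(): hands the job in; it is judged then, once.
The state is a dict: "time": time; "joint_positions": joint angles; "qd": joint speeds; "joint_efforts": joint torques, N m; "ee_pos": TCP position; "ee_rot": TCP orientation; "force": force on the tool from outside, world axes, zero at the start; "torque": the same for the moment, N m; "grip_width": opening from 0.0 (shut) to 1.0 (fully open); "grasp_force": force on a finger pad.
Only numpy, scipy, OpenCV 4.12 (cv2) and the standard library are available. Lean on these libraries where they do the work, as an engineer would, in place of code of your own. Each camera call takes 0.05 s, during which the arm holds its last target. There are 200 camera calls.

TASK

There are two hand presses on the bench, and one of them has two freshly glued yellow foam boards lying under its platen. Close that press: squeeze the release button in the grip of its lever, keep it squeezed while you swing the lever fully down, then let go so that the button springs back out and locks the lever. Leave the other, empty press open.

Things in the scene. Friction and masses are not known exactly. Their poses are not given: they have to be found in the camera images.
- press_grip (a point): Centre of the lever grip (black bar 100 x 28 x 28 mm) of the press with the foam. A grey release button, 34 mm along the lever x 16 mm, sits here in the grip's +y side, 10 mm proud (38 mm over both). x: along the lever to the hinge, 200 mm off, 130 mm above the bench; y: across the lever, level, parallel to the hinge. In plan the press's head (160 mm high) stays 70 mm off, lever up.
- press_lever (a joint): Angle of that lever, rad: 0 at the start, standing 50 degrees (0.87) above level towards the robot; grows as the grip swings down; 0.85 at the lower stop, nearly level, grip centre then 134 mm high. It moves only while the button is held in, takes about 4 N at the grip and stays where it is left. A notched quadrant of 138 mm radius about the hinge stands on its +y side.
- press_release (a joint): Travel of that grip's button, m: 0 out, 0.008 fully in (5 N, spring return). 6 mm or more in, it draws a locking pin from the notched quadrant and frees the lever; let go, it locks at the next notch. The last notch spans the lowest 10 degrees of the swing; there the button springs fully out.
- spare_lever (a joint): Angle of the lever of the other press, the same in make but with nothing under its platen, rad: 0 up, as it starts, its free end then 330 mm above the bench (so is the first press's); it shall stay up.

How it is judged:
By the outcome, as a careful person would: the job done as asked, in the order asked, and still so for the second after the job is handed in, with the robot touching nothing.
It also fails if it takes over 40 s, if anything falls off the work surface, if the arm or the gripper's body presses on something with over 40 N, if the wrist force passes 120 N, or if a joint passes its speed limit or range.

## Working session

There is one attempt and no reset: what is moved stays moved. The work goes in short steps, Python scripts to look and compute and a tool call to move; the robot and the scene stay as the last step left them, time stands still between calls to the robot, and variables do not carry over. Pictures are saved under pics/ and viewed, at most 10 in all, crops included, and the job is handed in when it is done.

Besides the shell and the picture viewer there is one more tool, called after "Call:" in YAML: its name, and indented under it one key for each argument. apply_moves: Moves the arm, as the interface text tells. Its arguments: {"type":"object","properties":{"rows":{"type":"array"},"gripper":{"type":"number"},"grip_force":{"type":"number"}},"required":["rows"]}

```bash
mkdir -p pics; ls
cat > h.py <<'E'
import numpy as np, cv2
from bench import robot
def grab(n,f):
    d=robot.grab_frame(n); cv2.imwrite('pics/'+f,d['image'][:,:,::-1]); np.savez('pics/'+n+'.npz',**d); return d
def ray(d,u,v):
    K=np.array(d['intrinsics']);T=np.array(d['pose']);r=T[:3,:3]@np.linalg.solve(K,[u,v,1.]);return T[:3,3],r/np.linalg.norm(r)
def onz(d,u,v,z):
    o,r=ray(d,u,v);return o+r*(z-o[2])/r[2]
def tri(d1,p1,d2,p2):
    o1,r1=ray(d1,*p1);o2,r2=ray(d2,*p2)
    s=np.linalg.lstsq(np.c_[r1,-r2],o2-o1,rcond=None)[0]
    a=o1+s[0]*r1;b=o2+s[1]*r2;return (a+b)/2,np.linalg.norm(a-b)
E
python3 - <<'E'
from h import *
for n in('top','side'):
    d=grab(n,n+'1.png');print(n,d['pose'],d['intrinsics'])
print(robot.observe())
E
```

```text
pics
top [[ 0.02081681 -0.98192665  0.18811359  0.32440599]
 [-0.99975906 -0.02175488 -0.00292324 -0.01191647]
 [ 0.0069628  -0.18800741 -0.98214293  1.51032535]
 [ 0.          0.          0.          1.        ]] [[522.21170427   0.         277.41502959]
 [  0.         522.21170427 208.20110358]
 [  0.           0.           1.        ]]
side [[-0.81592118 -0.34809545  0.46162992  0.18786191]
 [-0.57816077  0.48894937 -0.65319112  0.53622642]
 [ 0.0016592  -0.79984878 -0.60019928  0.765695  ]
 [ 0.          0.          0.          1.        ]] [[390.2816695    0.         281.36876787]
 [  0.         390.2816695  208.38249584]
 [  0.           0.           1.        ]]
{'time': 0.1, 'joint_positions': array([-1.23200603e+00,  2.41322317e-01,  3.88431300e-03,  1.33518881e+00,
       -1.59942306e-05,  1.57076935e+00]), 'qd': array([ 0.00030857, -0.00113421,  0.0032357 ,  0.00031596, -0.00134772,
       -0.00013957]), 'joint_efforts': array([ 1.62937185e-04, -3.73136795e+01,  2.53010130e+01,  1.08392152e-02,
       -2.64728203e-05, -7.60042525e-06]), 'ee_pos': array([ 0.16598628, -0.47106286,  0.2305193 ]), 'ee_rot': array([ 9.85684229e-01,  1.68599419e-01, -1.62168141e-04, -9.00798871e-04]), 'force': array([-0.26461438,  1.42792622,  0.51003027]), 'torque': array([0.02303327, 0.05120183, 0.0043092 ]), 'grasp_force': 0.0, 'grip_width': 0.9958103852768562}
```

View pics/top1.png

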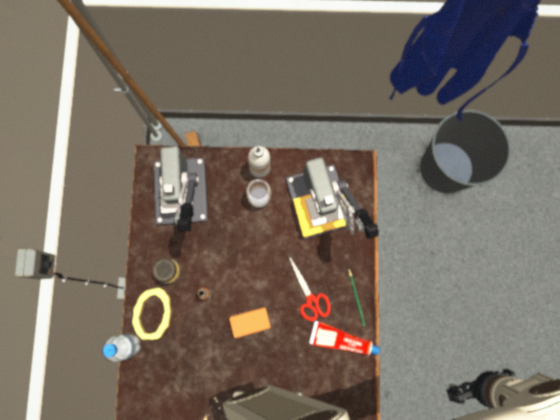

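View pics/side1.png

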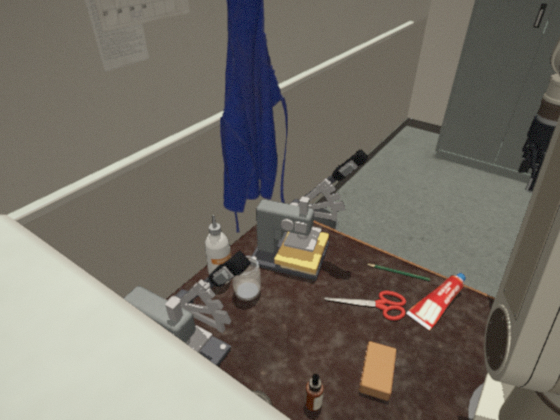

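The press with the yellow foam is the one at the right in the top view (about 320,200), its grip near (368,225). In the side view its grip is near (350,165). The other press (180,190 in top) is empty. Zooming in on both.

Run:
```python
import cv2,numpy as np
a=cv2.imread('pics/top1.png')[145:250,275:395]; b=cv2.imread('pics/side1.png')[135:285,240:380]
a=cv2.resize(a,(400*120//105,400),interpolation=2) ; b=cv2.resize(b,(0,0),fx=400/150*0.9,fy=400/150,interpolation=2)
cv2.imwrite('pics/c1.png',np.hstack([a,b]));print(a.shape,b.shape)
```

```text
(400, 457, 3) (400, 336, 3)
```

View pics/c1.png

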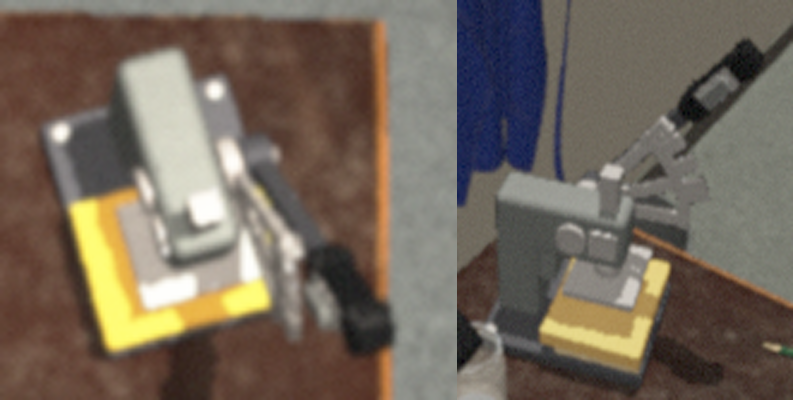

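Run:
```python
from h import *
L=lambda n:dict(np.load('pics/'+n+'.npz'))
t,s=L('top'),L('side')
def blob(d,x0,y0,x1,y1,th):
    m=np.zeros(d['image'].shape[:2],np.uint8);m[y0:y1,x0:x1]=(d['image'][y0:y1,x0:x1].max(2)<th)*255
    n,l,st,c=cv2.connectedComponentsWithStats(m);i=1+st[1:,4].argmax()
    p=cv2.findNonZero((l==i).astype(np.uint8));r=cv2.minAreaRect(p);print(st[i],c[i],r);print(cv2.boxPoints(r).tolist());return r
for th in (35,45): 
  rt=blob(t,350,200,382,240,th); rs=blob(s,325,145,375,190,th)
ct=lambda x,y:(275+x/3.81,145+y/3.81)
cs=lambda x,y:(240+(x-457)/2.4,135+y/2.667)
print('button',tri(t,ct(320,298),s,cs(718,90)))
print('upper',tri(t,ct(365,325),s,cs(745,60)))
print('lower',tri(t,ct(325,260),s,cs(690,105)))
a,b=onz(t,*ct(61,132),.015),onz(t,*ct(215,90),.015);print(a,b,b-a)
f=[onz(t,*ct(*p),.05) for p in((108,350),(270,305),(72,200))];print(f)
h=[onz(t,*ct(*p),.16) for p in((118,60),(178,45),(240,240),(178,262))];print('head',h)
```

```text
[361 214   9   8  26] [364.11538462 218.19230769] ((364.5384521484375, 218.30767822265625), (8.320503234863281, 5.54700231552124), 56.3099365234375)
[[359.923095703125, 216.38461303710938], [364.5384521484375, 213.30767822265625], [369.15380859375, 220.23074340820312], [364.5384521484375, 223.30767822265625]]
[351 151  17  15 125] [359.304 158.488] ((359.7500305175781, 157.75001525878906), (12.020814895629883, 12.727920532226562), 45.0)
[[351.0000305175781, 158.00001525878906], [360.0000305175781, 149.00001525878906], [368.5000305175781, 157.50001525878906], [359.5000305175781, 166.50001525878906]]
[359 210  15  16 114] [365.23684211 218.36842105] ((365.1966857910156, 218.81460571289062), (18.761962890625, 7.525984764099121), 57.9946174621582)
[[357.03375244140625, 212.8539276123047], [363.415771484375, 208.8651580810547], [373.359619140625, 224.77528381347656], [366.97760009765625, 228.76405334472656]]
[332 151  36  30 282] [350.58510638 164.44680851] ((349.2329406738281, 166.39505004882812), (13.30169677734375, 40.7725944519043), 51.7098388671875)
[[329.1109313964844, 173.807159423
[... 156 characters left out ...]
, -0.21212933,  0.28161986]), np.float64(0.007588006709230379))
upper (array([ 0.50606037, -0.23451199,  0.30723982]), np.float64(0.0024901196621784304))
lower (array([ 0.55545305, -0.22026537,  0.24997934]), np.float64(0.0047969231906250815))
[ 0.69735817 -0.05463922  0.015     ] [ 0.73363455 -0.17376817  0.015     ] [ 0.03627638 -0.11912895  0.        ]
[array([ 0.52348845, -0.09105073,  0.05      ]), array([ 0.5598162 , -0.21111311,  0.05      ]), array([ 0.63631527, -0.06272963,  0.05      ])]
head [array([ 0.71421197, -0.08976625,  0.16      ]), array([ 0.72613065, -0.13194095,  0.16      ]), array([ 0.58713542, -0.17551935,  0.16      ]), array([ 0.57072528, -0.13269618,  0.16      ])]
```

Run:
```python
import cv2,numpy as np
a=cv2.imread('pics/top1.png')[200:245,345:385]; b=cv2.imread('pics/side1.png')[143:193,325:375]
a=cv2.resize(a,None,fx=10,fy=10,interpolation=2) ; b=cv2.resize(b,None,fx=8,fy=8,interpolation=2)
o=np.zeros((450,800,3),np.uint8);o[:450,:400]=a;o[:400,400:]=b
cv2.imwrite('pics/c2.png',cv2.convertScaleAbs(o,alpha=1.5))
```

```text
(no output)
```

View pics/c2.png

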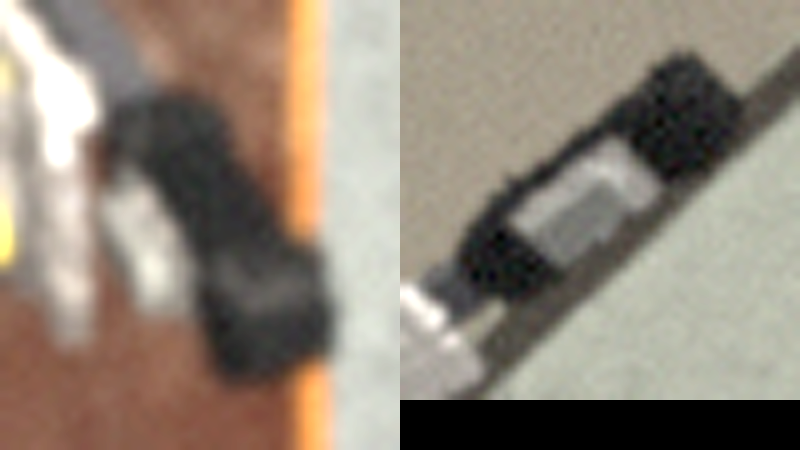

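Run:
```python
from h import *
L=lambda n:dict(np.load('pics/'+n+'.npz'))
t,s=L('top'),L('side')
print(onz(t,366.2,222.7,.283),tri(t,(366.2,222.7),s,(349.7,164.5)), onz(s,349.7,164.5,.283))
# head centreline -> grip lateral
yp=np.array([-.289,.957])
for d,p in((t,(366.2,222.7)),):
  g=onz(d,*p,.283)[:2]; print('lateral vs head mid',(g-np.array([.6495,-.1327]))@yp,(g-np.array([.6495,-.1327]))@[.957,.289])
```

```text
[ 0.52899385 -0.22784605  0.283     ] (array([ 0.52746942, -0.22818261,  0.28387434]), np.float64(0.0029132748766100406)) [ 0.52663182 -0.22986936  0.283     ]
lateral vs head mid -0.05622849353961886 -0.14282159528566693
```

The press frame has a yaw of about 16.8°, and the grip centre is at about (0.5275, -0.2285, 0.283). Both its height and its 71 mm distance from the head agree with the sizes given. Moving now.

Call:
apply_moves:
  rows:
    - [[0, 0, 6], [0, 0, 0]]
    - [[0, 0, 12], [0, 0, 0]]
    - [[3, 2, 16.6], [0, 0, 0]]
    - [[8, 5.2, 17], [0, 0, 0]]
    - [[13, 8.4, 17], [0, 0, 0]]
  gripper: 8.5
  grip_force: 40

```text
time: 0.72
ee_pos: [0.2973, -0.3871, 0.4019]
ee_rot: [0.986, 0.168, 0.0, 0.001]
force: [0.5, -0.8, -0.5]
grip_width: 0.998
grasp_force: 0.0
```

Call:
apply_moves:
  rows:
    - [[5, 3.2, 0], [-1, 3, -0.6]]
    - [[10, 6.4, 0], [-2, 6, -1.2]]
    - [[15, 9.7, 0], [-3, 9, -1.8]]
    - [[20, 13, 0], [-4, 12, -2.2]]
    - [[26, 16.8, 0], [-4.66, 14.25, -2.6]]

```text
time: 1.35
ee_pos: [0.5424, -0.2209, 0.3883]
ee_rot: [0.981, 0.146, -0.122, 0.023]
force: [-38.0, 12.0, 8.7]
grip_width: 0.998
grasp_force: 0.0
```

Call:
apply_moves:
  rows:
    - [[0, 0, 0], [0, 0, 0]]
    - [[0, 0, 0], [0, 0, 0]]
    - [[0, 0, 0], [0, 0, 0]]

```text
time: 1.72
ee_pos: [0.539, -0.2231, 0.3908]
ee_rot: [0.982, 0.145, -0.122, 0.023]
force: [-0.2, 0.3, 0.1]
grip_width: 0.994
grasp_force: 0.0
```

Run:
```python
from h import *
from scipy.spatial.transform import Rotation as R
o=robot.observe();print(o['joint_positions'].round(3),o['ee_pos'].round(4),R.from_quat(o['ee_rot']).as_matrix().round(3))
t=grab('top','t2.png');s=grab('side','s2.png')
a=t['image'][120:330,270:450,::-1];b=s['image'][20:270,220:480,::-1]
a=cv2.resize(a,(400,467));b=cv2.resize(b,(400,385));o=np.zeros((467,800,3),np.uint8);o[:,:400]=a;o[:385,400:]=b
cv2.imwrite('pics/c3.png',o)
```

```text
[-0.315  0.655  1.034  2.149 -0.149  2.549] [ 0.539  -0.2231  0.3908] [[ 0.929  0.289 -0.232]
 [ 0.278 -0.957 -0.081]
 [-0.245  0.01  -0.969]]
```

View pics/c3.png

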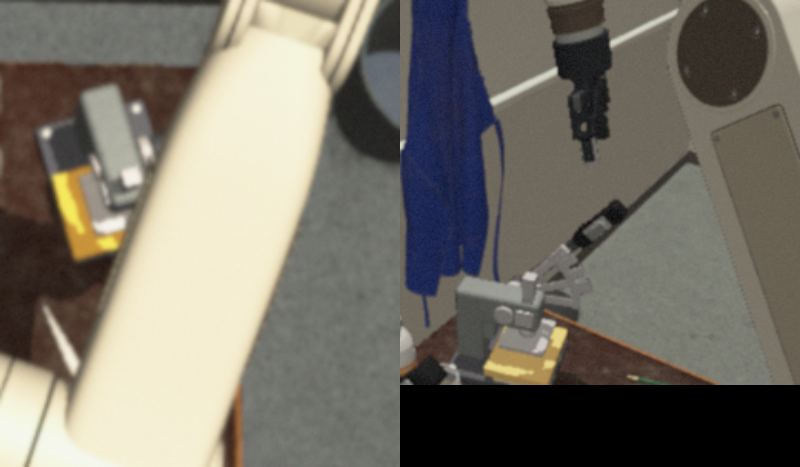

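Joint 4 reached its limit there, so the gripper is short of its pose. It hangs clear above the grip and touches nothing. It should get relief lower down, so I step down towards the grasp.

Call:
apply_moves:
  rows:
    - [[-0.4, -0.1, -2], [0, 0, 0]]
    - [[-0.9, -0.3, -4], [0, 0, 0]]
    - [[-0.9, -0.3, -4], [0, 0, 0]]

```text
time: 2.2
ee_pos: [0.5292, -0.2258, 0.3493]
ee_rot: [0.982, 0.145, -0.123, 0.022]
force: [-0.4, 0.3, 0.9]
grip_width: 0.993
grasp_force: 0.0
```

```bash
cat > st.py <<'E'
from h import *
import sys
from scipy.spatial.transform import Rotation as R
o=robot.observe();T=R.from_quat(o['ee_rot']).as_matrix()
yp=np.array([-.289,.957,0]);xp=np.array([.957,.289,0]);G0=np.array([.5275,-.2285,.283]);H=G0+xp*.1286;H[2]=.13
z=T[:,2]; al=np.degrees(np.arctan2(-z@xp,-z[2]));print('j',o['joint_positions'].round(3),'tilt',al.round(1),'side',np.degrees(z@yp).round(1),'F',o['force'].round(1),'w',o['grip_width']*85,o['grasp_force'])
g=o['ee_pos']-.022*z; d=g-H; print('grasp pt',g.round(4),'lat',(d@yp*1000).round(1),'r',np.hypot(d@xp,d[2])*1000,'lever',50-np.degrees(np.arctan2(d[2],-d@xp)))
def tgt(th,alpha,lat=.001,r=.2,ins=.022):
    p=np.radians(50-th);a=np.radians(alpha);zz=-np.sin(a)*xp+np.array([0,0,-np.cos(a)])
    return H+r*(-np.cos(p)*xp+np.array([0,0,np.sin(p)]))+lat*yp+ins*zz
if __name__=='__main__':
    for a in sys.argv[1:]:
        th,al2=map(float,a.split(','));q=tgt(th,al2)
        yv=-yp;zz=-np.sin(np.radians(al2))*xp+np.array([0,0,-np.cos(np.radians(al2))])
        D=np.c_[np.cross(yv,zz),yv,zz]
        print(a,'shift cm',((q-o['ee_pos'])*100).round(2),'turn',np.degrees(R.from_matrix(D@T.T).as_rotvec()).round(2))
E
python3 st.py 0,15
```

```text
j [-0.324  0.587  0.802  1.987 -0.151  2.54 ] tilt 14.4 side -0.4 F [-0.4  0.3  0.9] w 84.4035244921846 0.0
grasp pt [ 0.5343 -0.224   0.3706] lat 2.3 r 269.1572390416054 lever -13.360763298366848
0,15 shift cm [-0.74 -0.34 -8.73] turn [ 0.26  0.71 -0.01]
```

Call:
apply_moves:
  rows:
    - [[-0.2, -0.1, -3], [0, 0, 0]]
    - [[-0.4, -0.2, -5.5], [0.1, 0.3, 0]]
    - [[-0.6, -0.3, -7.5], [0.26, 0.7, 0]]
    - [[-0.74, -0.34, -8.7], [0.26, 0.7, 0]]
    - [[-0.74, -0.34, -8.7], [0.26, 0.7, 0]]

```text
time: 2.82
ee_pos: [0.5236, -0.2288, 0.2626]
ee_rot: [0.981, 0.146, -0.128, 0.02]
force: [-0.4, -0.8, 0.2]
grip_width: 0.993
grasp_force: 0.0
```

Run:
```python
from h import *
import st
t=grab('top','t3.png');s=grab('side','s3.png')
b=s['image'][80:230,280:430,::-1]
cv2.imwrite('pics/c4.png',cv2.resize(b,(600,600),interpolation=2))
```

```text
j [-0.331  0.561  0.531  1.753 -0.152  2.531] tilt 14.9 side -0.1 F [-0.4 -0.8  0.2] w 84.44235963060548 0.0
grasp pt [ 0.529  -0.2271  0.2838] lat 0.9 r 199.2982234990878 lever -0.521186604653991
```

View pics/c4.png

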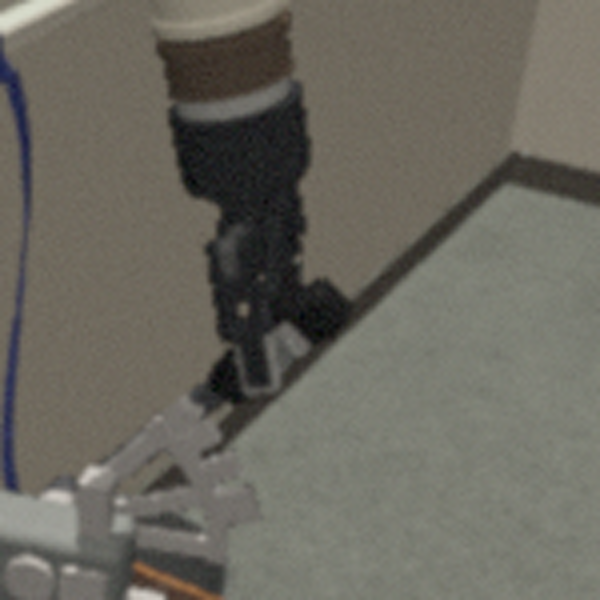

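The near finger (255,360) stands in front of the button (285,345), with the grip's free end at (325,310). The grip lies between the fingers, so I close them.

Call:
apply_moves:
  rows:
    - [[0, 0, 0], [0, 0, 0]]
    - [[0, 0, 0], [0, 0, 0]]
    - [[0, 0, 0], [0, 0, 0]]
    - [[0, 0, 0], [0, 0, 0]]
    - [[0, 0, 0], [0, 0, 0]]
  gripper: 2.0
  grip_force: 40

```text
time: 3.55
ee_pos: [0.5233, -0.2275, 0.2628]
ee_rot: [0.981, 0.146, -0.128, 0.019]
force: [-1.9, 5.4, 4.9]
grip_width: 0.323
grasp_force: 41.1
```

Call:
apply_moves:
  rows:
    - [[0, 0, 0], [0, 0, 0]]
    - [[0, 0, 0], [0, 0, 0]]
    - [[0, 0, 0], [0, 0, 0]]

```text
time: 3.92
ee_pos: [0.5234, -0.2275, 0.2628]
ee_rot: [0.981, 0.146, -0.128, 0.019]
force: [-1.2, 3.9, 4.8]
grip_width: 0.325
grasp_force: 41.1
```

```bash
python3 st.py 0,15 10,5 20,-5 30,-15 40,-25 48.7,-33.7
```

```text
j [-0.33   0.56   0.531  1.754 -0.15   2.531] tilt 14.9 side 0.0 F [-1.2  3.9  4.8] w 27.614517189810176 41.13797552883625
grasp pt [ 0.5288 -0.2259  0.2841] lat 2.2 r 199.38868016045677 lever -0.6004190950351145
0,15 shift cm [-0.15 -0.17 -0.09] turn [-0.08  0.11 -0.18]
10,5 shift cm [-2.15 -0.77 -2.62] turn [ 2.82 -9.46 -0.18]
20,-5 shift cm [-3.7  -1.24 -5.47] turn [  5.73 -19.02  -0.19]
30,-15 shift cm [-4.75 -1.55 -8.57] turn [  8.63 -28.59  -0.19]
40,-25 shift cm [ -5.27  -1.71 -11.8 ] turn [ 11.54 -38.16  -0.19]
48.7,-33.7 shift cm [ -5.27  -1.71 -14.66] turn [ 14.07 -46.48  -0.19]
```

Opening is now 27.6 mm, so the button is fully in. Swinging the lever along its arc, a little first.

Call:
apply_moves:
  rows:
    - [[-0.55, -0.16, -0.6], [0.7, -2.4, 0]]
    - [[-1.05, -0.32, -1.22], [1.45, -4.8, 0]]
    - [[-1.55, -0.46, -1.86], [2.2, -7.2, 0]]
    - [[-2.0, -0.6, -2.53], [2.9, -9.57, 0]]
    - [[-2.0, -0.6, -2.53], [2.9, -9.57, 0]]

```text
time: 4.55
ee_pos: [0.5022, -0.2341, 0.2365]
ee_rot: [0.988, 0.147, -0.043, 0.006]
force: [-4.4, 3.9, 0.4]
grip_width: 0.32
grasp_force: 43.8
```

```bash
python3 st.py 10,5 15,0 20,-5 25,-10 30,-15 40,-25 48.7,-33.7
```

```text
j [-0.406  0.402  0.242  1.477 -0.055  2.443] tilt 5.0 side 0.0 F [-4.4  3.9  0.4] w 27.222919555838462 43.78156319260597
grasp pt [ 0.504  -0.2335  0.2584] lat 2.0 r 199.3547132994345 lever 9.888555104657968
10,5 shift cm [-0.03 -0.11  0.01] turn [-0.04  0.02 -0.08]
15,0 shift cm [-0.87 -0.37 -1.38] turn [ 1.41 -4.77 -0.08]
20,-5 shift cm [-1.58 -0.58 -2.84] turn [ 2.85 -9.55 -0.08]
25,-10 shift cm [-2.17 -0.76 -4.37] turn [  4.3  -14.34  -0.08]
30,-15 shift cm [-2.63 -0.9  -5.94] turn [  5.75 -19.12  -0.09]
40,-25 shift cm [-3.15 -1.06 -9.17] turn [  8.65 -28.69  -0.09]
48.7,-33.7 shift cm [ -3.16  -1.06 -12.03] turn [ 11.17 -37.01  -0.09]
```

Call:
apply_moves:
  rows:
    - [[-0.84, -0.26, -1.38], [1.44, -4.8, 0]]
    - [[-1.55, -0.47, -2.84], [2.9, -9.57, 0]]
    - [[-2.14, -0.65, -4.37], [4.34, -14.35, 0]]
    - [[-2.6, -0.79, -5.94], [5.8, -19.13, 0]]
    - [[-2.6, -0.79, -5.94], [5.8, -19.13, 0]]

```text
time: 5.18
ee_pos: [0.4757, -0.2422, 0.1751]
ee_rot: [0.981, 0.145, 0.128, -0.02]
force: [-1.2, 2.1, -5.3]
grip_width: 0.326
grasp_force: 43.4
```

```bash
python3 st.py 30,-15 35,-20 40,-25 45,-30 47.5,-32.5 49,-34 50,-35
```

```text
j [-0.584  0.213 -0.213  0.977  0.2    2.281] tilt -14.9 side 0.1 F [-1.2  2.1 -5.3] w 27.743958643704893 43.423973098397255
grasp pt [ 0.4703 -0.2439  0.1964] lat 1.8 r 199.07259932586115 lever 30.52218725913069
30,-15 shift cm [ 0.01 -0.08  0.2 ] turn [-0.04 -0.1   0.  ]
35,-20 shift cm [-0.31 -0.18 -1.4 ] turn [ 1.4  -4.89  0.  ]
40,-25 shift cm [-0.51 -0.24 -3.03] turn [ 2.85 -9.67 -0.  ]
45,-30 shift cm [-0.56 -0.25 -4.67] turn [ 4.290e+00 -1.446e+01 -1.000e-02]
47.5,-32.5 shift cm [-0.54 -0.25 -5.5 ] turn [ 5.020e+00 -1.685e+01 -1.000e-02]
49,-34 shift cm [-0.51 -0.24 -5.99] turn [ 5.450e+00 -1.829e+01 -1.000e-02]
50,-35 shift cm [-0.48 -0.23 -6.31] turn [ 5.740e+00 -1.924e+01 -1.000e-02]
```

Call:
apply_moves:
  rows:
    - [[-0.32, -0.1, -1.55], [1.44, -4.8, 0]]
    - [[-0.52, -0.15, -3.15], [2.9, -9.57, 0]]
    - [[-0.57, -0.16, -4.8], [4.34, -14.35, 0]]
    - [[-0.55, -0.16, -5.4], [4.9, -16.2, 0]]
    - [[-0.55, -0.16, -5.4], [4.9, -16.2, 0]]

```text
time: 5.8
ee_pos: [0.471, -0.2437, 0.1215]
ee_rot: [0.952, 0.14, 0.27, -0.041]
force: [-3.3, 2.1, -5.6]
grip_width: 0.324
grasp_force: 43.2
```

```bash
python3 st.py 48.7,-33.7 50,-35
```

```text
j [-0.739  0.199 -0.508  0.559  0.469  2.183] tilt -31.7 side 0.1 F [-3.3  2.1 -5.6] w 27.508893112503785 43.18940721452236
grasp pt [ 0.4599 -0.2471  0.1402] lat 1.7 r 198.81526645606087 lever 47.0688464755786
48.7,-33.7 shift cm [-0.04 -0.09 -0.52] turn [ 0.48 -1.91 -0.02]
50,-35 shift cm [-0.   -0.08 -0.95] turn [ 0.86 -3.15 -0.02]
```

Call:
apply_moves:
  rows:
    - [[0, 0, -0.3], [0.3, -0.9, 0]]
    - [[0, 0, -0.6], [0.5, -1.9, 0]]
    - [[0, 0, -0.6], [0.5, -1.9, 0]]

```text
time: 6.18
ee_pos: [0.4717, -0.2437, 0.1178]
ee_rot: [0.946, 0.14, 0.288, -0.042]
force: [-9.2, 4.3, 5.9]
grip_width: 0.322
grasp_force: 44.0
```

Call:
apply_moves:
  rows:
    - [[0, 0, -0.2], [0, -0.5, 0]]
    - [[0, 0, -0.4], [0, -0.9, 0]]
    - [[0, 0, -0.4], [0, -0.9, 0]]

```text
time: 6.55
ee_pos: [0.4725, -0.2436, 0.1175]
ee_rot: [0.943, 0.141, 0.298, -0.041]
force: [-26.3, 6.7, 29.4]
grip_width: 0.325
grasp_force: 47.6
```

```bash
python3 st.py 48.7,-33.7
```

```text
j [-0.764  0.201 -0.554  0.479  0.52   2.172] tilt -35.0 side -0.3 F [-26.3   6.7  29.4] w 27.600576832381304 47.61843457818031
grasp pt [ 0.4603 -0.2471  0.1355] lat 1.6 r 198.25853632089598 lever 48.410628240297015
48.7,-33.7 shift cm [-0.18 -0.1  -0.12] turn [ 0.    1.38 -0.04]
```

The rising force shows the lower stop. I ease back slightly, release, and let the button spring out.

Call:
apply_moves:
  rows:
    - [[0, 0, 0.35], [0, 0.9, 0]]
    - [[0, 0, 0.35], [0, 0.9, 0]]

```text
time: 6.8
ee_pos: [0.472, -0.2435, 0.1175]
ee_rot: [0.946, 0.14, 0.288, -0.042]
force: [-7.5, 3.6, 2.5]
grip_width: 0.319
grasp_force: 43.9
```

Call:
apply_moves:
  rows:
    - [[0, 0, 0], [0, 0, 0]]
    - [[0, 0, 0], [0, 0, 0]]
    - [[0, 0, 0], [0, 0, 0]]
    - [[0, 0, 0], [0, 0, 0]]
    - [[0, 0, 0], [0, 0, 0]]
  gripper: 8.0

```text
time: 7.42
ee_pos: [0.4724, -0.2445, 0.1172]
ee_rot: [0.946, 0.141, 0.289, -0.041]
force: [-0.5, 0.6, -0.3]
grip_width: 0.938
grasp_force: 0.0
```

Call:
apply_moves:
  rows:
    - [[-1.6, -0.5, 2.5], [0, 0, 0]]
    - [[-3.7, -1.1, 5.8], [0, 0, 0]]
    - [[-6.4, -2, 10], [0, 0, 0]]
    - [[-9, -2.8, 14], [0, 0, 0]]
    - [[-9, -2.8, 14], [0, 0, 0]]

```text
time: 8.05
ee_pos: [0.3824, -0.2747, 0.2608]
ee_rot: [0.946, 0.14, 0.291, -0.038]
force: [-0.3, 0.8, -0.0]
grip_width: 0.937
grasp_force: 0.0
```

Call:
apply_moves:
  rows:
    - [[-3, -4, 2], [0, 0, 0]]
    - [[-6, -8, 2], [0, 0, 0]]
    - [[-9, -12, 2], [0, 0, 0]]
    - [[-10, -14, 2], [0, 0, 0]]
    - [[-10, -14, 2], [0, 0, 0]]

```text
time: 8.68
ee_pos: [0.2816, -0.4131, 0.2753]
ee_rot: [0.946, 0.139, 0.289, -0.042]
force: [0.1, 1.2, 0.5]
grip_width: 0.938
grasp_force: 0.0
```

Run:
```python
from h import *
import st
t=grab('top','t4.png');s=grab('side','s4.png')
a=t['image'][130:260,260:400,::-1];b=s['image'][120:300,200:380,::-1]
a=cv2.resize(a,(400,371),interpolation=2);b=cv2.resize(b,(400,400),interpolation=2);o=np.zeros((400,800,3),np.uint8);o[:371,:400]=a;o[:,400:]=b
cv2.imwrite('pics/c5.png',o)
```

```text
j [-1.318  0.204 -0.063  1.33   0.593  1.523] tilt -34.0 side -0.1 F [0.1 1.2 0.5] w 79.72826109638332 0.0
grasp pt [ 0.2698 -0.4167  0.2936] lat -105.6 r 459.568335353981 lever 29.148551997651033
```

View pics/c5.png

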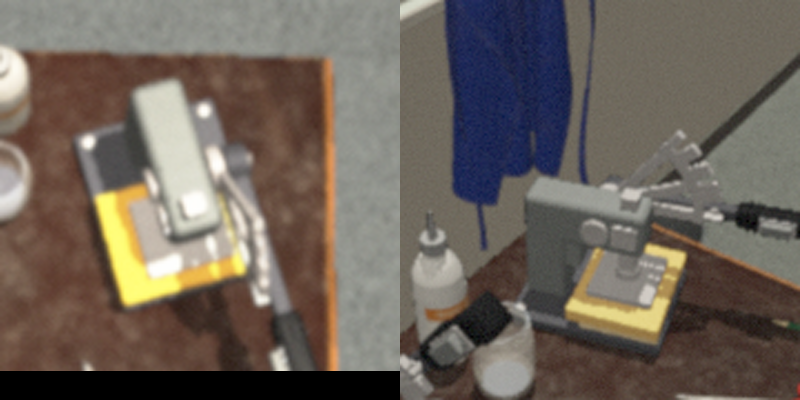

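View pics/t4.png

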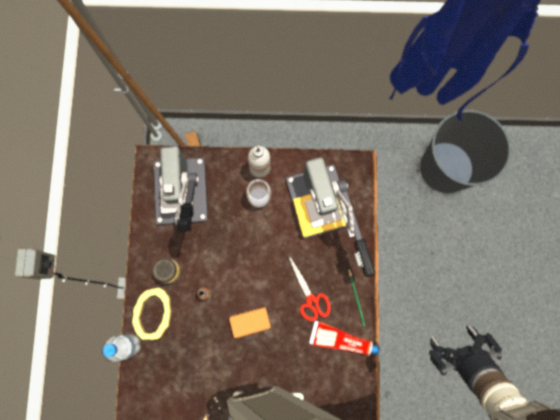

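The foam press's lever is level, with its grip at (363,257) in the top view. The button stands proud on the grip's +y side, and the platen is down on the foam. The spare lever is still up and the gripper is clear.

```bash
python3 -c "
from bench import robot;print(robot.finish_job())"
```

```text
the job is handed in; nothing more can be done
None
```

The press with the foam boards is closed: its lever is down at the stop with the button sprung back out, the empty press is still open, and the job is handed in (no verdict was shown).

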